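# Book in a sample bottle with the trigger scanner

### The job

Book in the sample bottle lying in the sloping rest of the blue shipping tray: stand it upright, without banging it, in the middle of the scanner's round black disc, its bar-code label squarely facing the scanner window, and let go; then read the label by squeezing the orange trigger fully in for a moment and letting it spring back. Then store the bottle upright in the free cell of the blue crate, again without banging it, and leave all the other loose things where they stand.

Things in the scene. Friction and masses are not known exactly. Their poses are not given: they have to be found in the camera images.
- bottle: the amber sample bottle, round, 150 mm tall: body 56 mm across from the foot up to 100 mm, shoulder to 117 mm, white screw cap 38 mm across from 122 to 150 mm; 0.18 to 0.37 kg. Origin: centre of its foot; z runs along the bottle to the cap; the label is on its -y side. At the start it reclines in the tray's rest, cap 25 degrees above level, its foot's centre 46 mm up, -x side uppermost, so that the label lies on one flank and shows a white edge from above
- bottle_mid (a point): point on the bottle's axis half-way up, 75 mm above its foot; axes as the bottle's
- bottle_cap (a point): centre of the white cap, on the bottle's axis, 136 mm above the foot; axes as the bottle's
- bottle_label (a point): centre of the bar code: on the bottle's -y side, 28 mm from its axis, 55 mm above its foot; the white label with a green upper band covers 70 degrees either side of it; axes as the bottle's
- tray: blue shipping tray, 200 x 120 mm, rim 16 mm, fixed; origin under its centre, the bottle points along its +x. The grey rest carries the bottle on two narrow vees below its axis, 12 to 30 and 85 to 103 mm from its foot, 61 mm wide over all; between them both flanks are free down to 20 mm below the axis. A plate supports the foot
- station: scanner stand, fixed: grey plate 12 mm thick under a round black disc and a white pistol-shaped scanner, clamped lying on its side, its head's long axis along y, looking to the station's +y over the disc, its grip sticking out to -x. The window looks roughly back towards the robot. Origin on the work surface under the disc's centre. The head spans x -26 to 26, y -223 to -125, z 36 to 110 mm
- disc (a point): centre of the disc's top, 18 mm above the work surface; disc 112 mm across, flat, with a white circle of 72 mm drawn on it; axes as the station's. A bottle standing here with its x along this x has its label to the window
- window (a point): centre of the scanner's dark red window, 125 mm from the disc's centre along -y, 73 mm up; it looks along the station's +y; axes as the station's
- grip (a point): point inside the scanner's level grip, beside the trigger's free end: 75 mm along -x and 175 mm along -y from the disc's centre, 73 mm up; axes as the station's. The grip runs along x from -20 to -148 mm, is 36 mm deep in y (its back at -193 mm) and 30 mm thick in z; free above and below
- trigger_pad (a point): middle of the pressing face of the orange trigger, near its free end; 33 mm along +y from the grip point when released. Trigger 50 mm long along x (-36 to -86 mm), 20 mm thick in z; grip and trigger together measure 51 mm over here in y, 41 mm when squeezed fully
- trigger (a joint): trigger angle in rad: 0 released, 0.26 fully in at its stop. Hinged at its end by the head (upright axis), it goes towards -y into the grip; sprung: 3 N at the pad to start, 8 N fully in; springs back when let go
- crate: blue bottle crate, 170 x 170 mm, rim 92 mm and dividers 79 mm above the work surface, fixed; 2 x 2 cells of 79 mm, floor 4 mm thick; origin under its centre. Three cells hold bottles like the sample bottle
- free_cell (a point): centre of the free cell's floor, 4 mm above the work surface, 41.5 mm along +x and +y of the crate's origin
- stored_a: stored bottle, same kind as the sample bottle, in the cell at -x +y of the crate; origin centre of its foot; leave alone
- stored_b: stored bottle in the cell at -x -y of the crate; leave alone
- stored_c: stored bottle in the cell at +x -y of the crate; leave alone
- beaker: clear plastic beaker, 78 mm across, 95 mm tall; leave alone
- flask: conical flask, 82 mm across, 130 mm tall; leave alone
- wash_bottle: white wash bottle with red top and spout, 66 mm across, 190 mm tall; leave alone
- tip_box: closed box of pipette tips, teal with a clear lid, 85 x 120 x 55 mm; leave alone
- spoon: spoon lying near the robot, 160 mm long; leave alone

How it is judged:
On the way, in this order (a step that is already met when the one before it is completed fails the run):
1. the bottle stands upright and let go on the disc (within 22 mm of its centre), its label turned to the window within about 25 degrees (horizontal distance between bottle_mid and disc below 0.022 m and angle between bottle_mid's own z axis and vertical below 0.1 rad and z of bottle_mid in the frame of disc between 0.07 and 0.08 m and angle between the x axis of bottle_mid and the x axis of disc, either way round below 0.45 rad and distance between bottle_label and window below 0.13 m and contact force between the fingers and bottle below 0.2 N and linear speed of bottle below 0.02 m/s), for 0.3 s.
2. the trigger is squeezed fully in (past 0.2 rad) while the bottle stands there (horizontal distance between bottle_mid and disc below 0.022 m and angle between bottle_mid's own z axis and vertical below 0.1 rad and z of bottle_mid in the frame of disc between 0.07 and 0.08 m and angle between the x axis of bottle_mid and the x axis of disc, either way round below 0.45 rad and distance between bottle_label and window below 0.13 m and contact force between the fingers and bottle below 0.2 N and value of joint trigger above 0.2 rad), for 0.2 s.
3. the trigger is let go and springs back (under 0.04 rad), the bottle still standing there (horizontal distance between bottle_mid and disc below 0.022 m and angle between bottle_mid's own z axis and vertical below 0.1 rad and z of bottle_mid in the frame of disc between 0.07 and 0.08 m and angle between the x axis of bottle_mid and the x axis of disc, either way round below 0.45 rad and distance between bottle_label and window below 0.13 m and contact force between the fingers and bottle below 0.2 N and value of joint trigger below 0.04 rad), for 0.2 s.
At the end, for the whole second after the job is handed in: After the scan the bottle stands upright (within 6 degrees), at rest and let go, on the floor of the crate's free cell; the three stored bottles stand upright in their cells and the trigger is back out (x of bottle_mid in the frame of crate between -0.083 and 0.083 m and y of bottle_mid in the frame of crate between -0.083 and 0.083 m and z of bottle_mid in the frame of crate below 0.086 m and angle between bottle_mid's own z axis and vertical below 0.1 rad and linear speed of bottle below 0.02 m/s and value of joint trigger below 0.04 rad and angle between each of stored_a, stored_b, stored_c's own z axis and vertical below 0.15 rad); the robot touches nothing.
It fails at once if the bottle is dropped or banged hard onto the disc or into the crate (over 60 N) (contact force between bottle and station above 60 N or contact force between bottle and crate above 60 N).
It fails at once if another loose thing is shifted by more than 30 mm (distance of any of stored_a, stored_b, stored_c, beaker, flask, wash_bottle, tip_box, spoon from where it was at the start of the episode above 0.03 m).
It fails at once if another loose thing is tipped (angle between any of stored_a, stored_b, stored_c, beaker, flask, wash_bottle, tip_box's own z axis and vertical above 0.4 rad).
It also fails if it takes over 64 s, if anything falls off the work surface, if the arm or the gripper's body presses on something with over 40 N, if the wrist force passes 120 N, or if a joint passes its speed limit or range.

### The arm

A 6-joint arm with a two-finger parallel gripper is mounted at the origin on the work surface. World frame = base frame: x ahead of the robot, y to its left, z up, the work surface at z = 0. Lengths are in m, angles in rad, forces in N, time in s.
With the tool pointing down it reaches from about 0.375 to 0.9 m from the base axis. Payload 3.1 kg.
Tool frame: the origin (TCP) lies on the mounting face of the last link; the fingertips stand 182 mm ahead of it and the grasp point (between the pads) lies 164 mm ahead of it; z points along the fingers, y is the direction in which the jaws open and shut (so a half turn about z gives the same grasp; the last joint's range is limited). The gripper opens to 87 mm and grips with 3 to 60 N. Pads are 19 mm wide; open, the fingers measure 117 mm over their backs; the gripper's body (75 mm by 190 mm) begins 51 mm behind the grasp point.
Start: joints at [-1.282, 0.527, 1.433, -0, 1.181, -0.178], TCP at [0.281, -0.558, 0.405] pointing down, gripper open.
Joint ranges: [-3.08, 3.08], [-0.75, 2.2], [0.22, 2.44], [-1.43, 4.57], [0, 2.65], [-2.85, 2.85]. Speed limits (rad/s): [2.79, 2.79, 3.14, 3.14, 3.14, 3.14].

### API

Orientations are given as a unit quaternion [x, y, z, w].
In Python, from rig import robot, camera, camera_model gives the robot as it stands.
- The arm moves only by the tool drive_tool, never from a script. Its argument "plan" is a list that holds one entry, the list of rows, each a list of 6 numbers: the shift along the world's x, y, z in units of 2.5 cm (1.0 is 2.5 cm), then the turn, a rotation vector about the world's x, y, z in units of 6 degrees (1.0 is 6 degrees). A call has 1 to 8 rows; each row shifts and turns the commanded pose from where the row before left it; what a row does not reach is not made up. A row lasts 1/8 s, in which the tool goes at most 62.5 mm and 10.7 degrees, less where a joint would pass 70% of its speed; a pose out of reach is approached as far as the arm can. A call with a number of a shift or a turn outside -1 to 1 is refused whole. A call with a gripper value outside its range is refused whole. "grip" is the closure, from 0 (fully open) to 1 (shut), set as the call begins (left out, the last holds). The fingers move at their own pace and stop on an object; "force" is the grip in N (left out, the last holds). Time passes only in rows, so rows that do not move let the fingers close. It gives the time, the measured TCP pose, the force and the opening at its end, in the units of the state.
- robot.get_obs(): the state, without advancing time (a new reading comes with each control period).
- camera(name): name is "scene" or "top" or "wrist"; returns the picture (480x640x3 uint8, red, green, blue); there is no depth.
- camera_model(name): a dict with "K" (3x3 intrinsics, pixels), "world_to_cam" (4x4, takes a point from world to camera coordinates); the wrist camera has in their place "tool_from_camera" (4x4, takes a point from camera to tool coordinates, whose origin is the TCP and whose axes are the flange's). Camera axes: x right, y up, looking along -z (the intrinsics and any distortion apply to the point x, -y, -z); pixel columns grow to the right and rows downward; lengths in m; the calibration is good to about 2 mm. A picture is of the moment at which its call begins: read the wrist's pose just before it. camera_model takes no time and is no camera call.
- robot.hand_in(): hands the job in, once; it reports no verdict.
The state is a dict: "time": time; "q": joint angles; "joint_velocities": joint speeds; "joint_torque": joint torques, N m; "position": TCP position; "tool_rot": TCP orientation; "ft_force": force on the tool from outside, world axes, zero at the start; "moment": the same for the moment, N m; "grip_width": finger opening in m.
Only numpy, scipy, OpenCV 4.12 (cv2) and the standard library are available. Lean on these libraries where they do the work, as an engineer would, in place of code of your own. Each camera call takes 0.05 s, during which the arm holds its last target.

## Working session

There is one attempt and no reset: what is moved stays moved. The work goes in short steps, Python scripts to look and compute and a tool call to move; the robot and the scene stay as the last step left them, time stands still between calls to the robot, and variables do not carry over. Pictures are saved under pics/ and viewed, and the job is handed in when it is done.

Besides the shell and the picture viewer there is one more tool, called after "Request:" as name([rows], argument=value, ...), one row to a line, values as JSON. drive_tool: Moves the arm, as the interface text tells. Shifts and turns lie within -1 to 1; 1 stands for 2.5 cm of shift or 6 degrees of turn. Its arguments: {"type":"object","properties":{"plan":{"type":"array","items":{"type":"array","items":{"type":"array","items":{"type":"number","minimum":-1,"maximum":1}}}},"grip":{"type":"number"},"force":{"type":"number"}},"required":["plan"]}

```bash
mkdir -p pics; ls; python3 - <<'E'
from rig import robot,camera,camera_model
import cv2,numpy as np
np.set_printoptions(precision=4,suppress=True)
for n in ["scene","top"]:
    im=camera(n); cv2.imwrite(f"pics/{n}0.png",im[:,:,::-1])
    m=camera_model(n); print(n,m)
print(camera_model("wrist")); print(robot.get_obs())
E
```

```text
pics
scene {'K': array([[454.4062,   0.    , 318.6548],
       [  0.    , 454.4062, 240.0749],
       [  0.    ,   0.    ,   1.    ]]), 'world_to_cam': array([[-0.2961,  0.9551, -0.0065,  0.1591],
       [-0.7311, -0.2223,  0.6451,  0.3784],
       [ 0.6147,  0.1957,  0.7641, -1.6228],
       [ 0.    ,  0.    ,  0.    ,  1.    ]])}
top {'K': array([[588.8726,   0.    , 313.3466],
       [  0.    , 588.8726, 241.0891],
       [  0.    ,   0.    ,   1.    ]]), 'world_to_cam': array([[-0.0068, -1.    ,  0.0013,  0.0205],
       [ 0.9978, -0.0067,  0.0665, -0.5981],
       [-0.0664,  0.0017,  0.9978, -1.522 ],
       [ 0.    ,  0.    ,  0.    ,  1.    ]])}
{'K': array([[404.7448,   0.    , 317.2845],
       [  0.    , 404.7448, 240.0326],
       [  0.    ,   0.    ,   1.    ]]), 'tool_from_camera': array([[ 0.0001,  0.9552,  0.2961,  0.0812],
       [ 1.    , -0.0003,  0.0007,  0.0006],
       [ 0.0008,  0.2961, -0.9552,  0.0195],
       [ 0.    ,  0.    ,  0.    ,  1.    ]])}
{'time': 0.1, 'q': array([-1.2825,  0.5284,  1.4338,  0.    ,  1.1814, -0.1785]), 'joint_velocities': array([-0.0001, -0.0032, -0.0025,  0.0006,  0.0003,  0.    ]), 'joint_torque': array([ -0.0005, -44.0987, -17.7151,   0.0634,   0.0534,  -0.    ]), 'position': array([ 0.2812, -0.5578,  0.4039]), 'tool_rot': array([ 0.9729,  0.2313, -0.0001, -0.001 ]), 'ft_force': array([-0.4884,  0.0787,  0.0272]), 'moment': array([ 0.0021, -0.0252,  0.0053]), 'grip_width': 0.08722669357612485}
```

View pics/scene0.png

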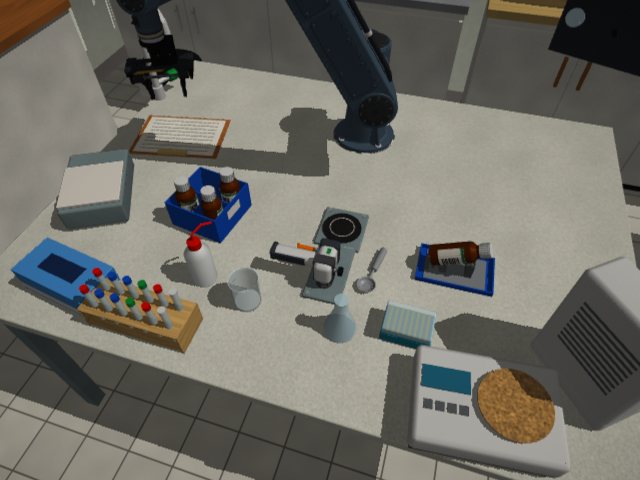

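View pics/top0.png

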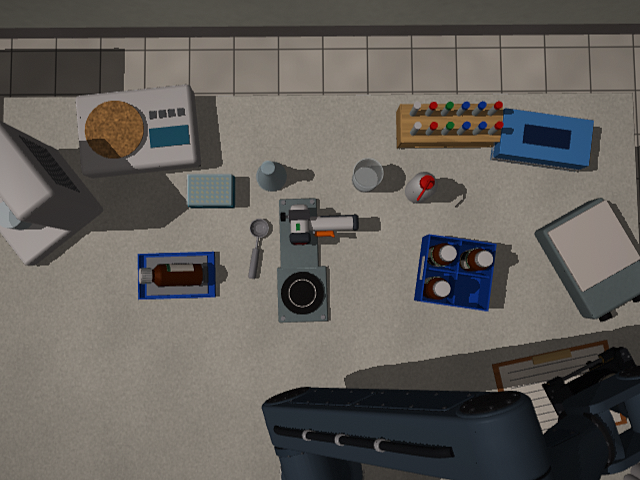

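```bash
python3 - <<'E'
import cv2
t=cv2.imread('pics/top0.png'); s=cv2.imread('pics/scene0.png')
cv2.imwrite('pics/t_a.png',cv2.resize(t[190:330,120:340],None,fx=3.6,fy=3.6,interpolation=cv2.INTER_CUBIC))
cv2.imwrite('pics/t_b.png',cv2.resize(t[220:320,400:520],None,fx=5,fy=5,interpolation=cv2.INTER_CUBIC))
cv2.imwrite('pics/s_a.png',cv2.resize(s[160:310,150:310],None,fx=4,fy=4,interpolation=cv2.INTER_CUBIC))
E
```

```text
(no output)
```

View pics/t_a.png

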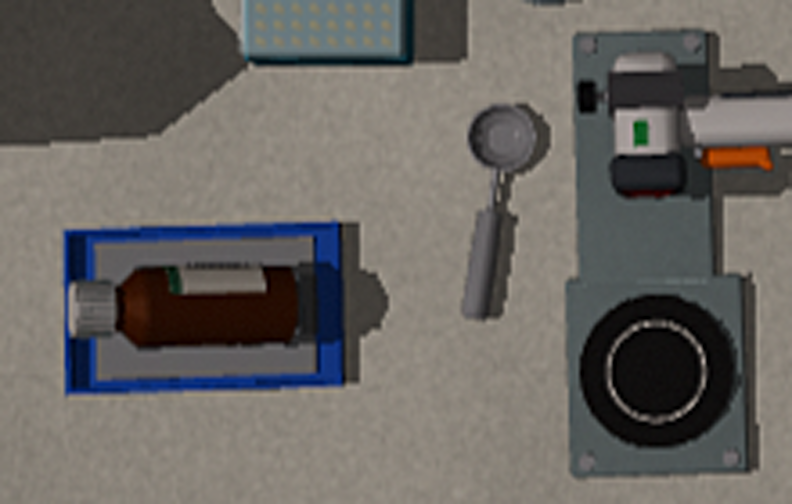

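View pics/t_b.png

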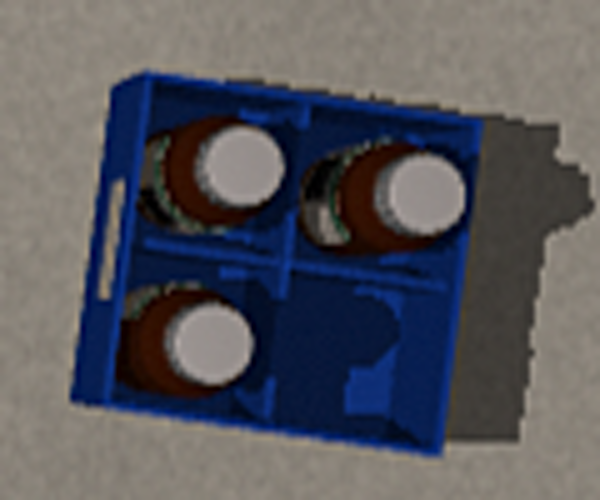

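```bash
cat > h.py <<'E'
import numpy as np
from rig import robot,camera,camera_model
np.set_printoptions(precision=4,suppress=True)
def bp(name,uv,z):
    m=camera_model(name); K=np.array(m['K'])
    if name=='wrist':
        from scipy.spatial.transform import Rotation as R
        o=robot.get_obs(); T=np.eye(4); T[:3,:3]=R.from_quat(o['tool_rot']).as_matrix(); T[:3,3]=o['position']
        C=T@np.array(m['tool_from_camera'])
    else: C=np.linalg.inv(np.array(m['world_to_cam']))
    out=[]
    for u,v in np.atleast_2d(uv):
        d=np.linalg.inv(K)@[u,v,1]; d=C[:3,:3]@[d[0],-d[1],-d[2]]
        s=(z-C[2,3])/d[2]; out.append(C[:3,3]+s*d)
    return np.array(out)
def proj(name,P):
    m=camera_model(name); K=np.array(m['K'])
    if name=='wrist':
        from scipy.spatial.transform import Rotation as R
        o=robot.get_obs(); T=np.eye(4); T[:3,:3]=R.from_quat(o['tool_rot']).as_matrix(); T[:3,3]=o['position']
        W=np.linalg.inv(T@np.array(m['tool_from_camera']))
    else: W=np.array(m['world_to_cam'])
    P=np.atleast_2d(P); c=(W[:3,:3]@P.T).T+W[:3,3]
    p=(K@np.c_[c[:,0],-c[:,1],-c[:,2]].T).T
    return p[:,:2]/p[:,2:]
E
python3 - <<'E'
from h import *
a=lambda L:np.array(L)/3.6+[120,190]
b=lambda L:np.array(L)/5+[400,220]
pa=lambda n,L,z:print(n,bp('top',a(L),z)[:,:2].tolist() and bp('top',a(L),z)[:,:2])
pa('disc',[[659,370]],.018)
pa('plate',[[568,282],[740,275],[748,468],[573,475]],.012)
pa('tray',[[65,231],[345,222],[345,382],[68,394]],.016)
t=bp('top',a([[65,231],[345,222],[345,382],[68,394]]),.016); print(t.mean(0))
pb=lambda n,L,z:print(n,bp('top',b(L),z)[:,:2])
pb('caps',[[240,165],[425,193],[210,343]],.154)
pb('rim',[[148,72],[482,120],[440,455],[107,405]],.092); print(bp('top',b([[148,72],[482,120],[440,455],[107,405]]),.092).mean(0))
pa('bottle axis z~.1',[[92,307]],.046+.136*np.sin(np.radians(25)))
pa('spoon',[[505,138],[483,318]],.01)
print(proj('scene',bp('top',a([[659,370]]),.018)))
E
```

```text
disc [[0.4635 0.0442]]
plate [[ 0.5277  0.1102]
 [ 0.5319 -0.0152]
 [ 0.3922 -0.0198]
 [ 0.388   0.107 ]]
tray [[0.5672 0.4759]
 [0.5724 0.2722]
 [0.4563 0.2717]
 [0.449  0.4722]]
[0.5112 0.373  0.016 ]
caps [[ 0.5586 -0.3046]
 [ 0.5446 -0.3927]
 [ 0.474  -0.2885]]
rim [[ 0.6082 -0.274 ]
 [ 0.583  -0.4403]
 [ 0.4169 -0.4149]
 [ 0.4427 -0.2503]]
[ 0.5127 -0.3449  0.092 ]
bottle axis z~.1 [[0.5109 0.4309]]
spoon [[0.6335 0.1562]
 [0.5019 0.1724]]
[[340.7428 225.7875]]
```

View pics/s_a.png

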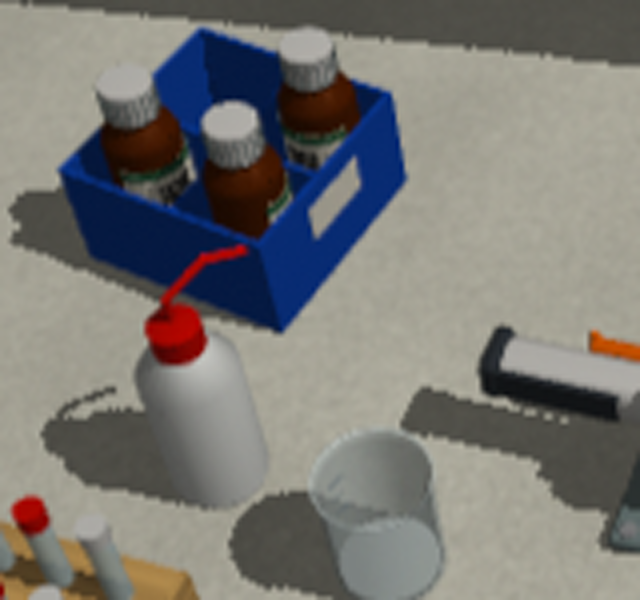

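Request:
drive_tool([
  [[0.8,1,0.1,0,0,0.3],[0.8,1,0.1,0,0,0.3],[0.8,1,0.1,0,0,0.3],[0.8,1,0.1,0,0,0.3],[0.8,1,0.1,0,0,0.3],[0.8,1,0.1,0,0,0.3],[0.8,1,0,0,0,0.3],[0.8,1,0,0,0,0.3]],
], grip=0, force=25)

```text
time: 1.1
position: [0.4418, -0.3571, 0.4194]
tool_rot: [0.936, 0.352, -0.0, -0.0]
ft_force: [-0.2, -0.1, -0.4]
grip_width: 0.0872
```

```bash
cat > log.py <<'E'
from h import *
import json
o=robot.get_obs(); print(o['time'],o['q'],o['position'],o['tool_rot'],o['ft_force'],o['grip_width'])
open('log.jsonl','a').write(json.dumps([list(map(float,o[k])) for k in('q','position','tool_rot')])+'\n')
E
python3 log.py
```

```text
1.1 [-0.8765  0.4337  1.5609  0.      1.1477 -0.0248] [ 0.4418 -0.3571  0.4194] [ 0.936   0.3519 -0.0001 -0.0004] [-0.1957 -0.132  -0.3922] 0.0872203276976625
```

Request:
drive_tool([
  [[0.3,1,0,0,0,0.3],[0.3,1,0,0,0,0.3],[0.3,1,0,0,0,0.3],[0.3,1,0,0,0,0.3],[0.3,1,0,0,0,0.3],[0.3,1,0,0,0,0.3],[0.3,1,0,0,0,0.3],[0.3,1,0,0,0,0.3]],
])

```text
time: 2.1
position: [0.5013, -0.1572, 0.4194]
tool_rot: [0.885, 0.466, -0.0, -0.0]
ft_force: [0.6, -0.3, -0.3]
grip_width: 0.0872
```

Request:
drive_tool([
  [[0.05,1,-0.1,0,0,0.3],[0.05,1,-0.1,0,0,0.3],[0.05,1,-0.1,0,0,0.3],[0.05,1,-0.1,0,0,0.3],[0.05,1,-0.1,0,0,0.3],[0.05,1,-0.1,0,0,0.3],[0.05,1,-0.1,0,0,0.3],[0.05,1,-0.1,0,0,0.3]],
])

```text
time: 3.1
position: [0.5111, 0.0427, 0.3994]
tool_rot: [0.819, 0.574, -0.0, -0.0]
ft_force: [-0.5, 0.8, -0.1]
grip_width: 0.087
```

```bash
python3 log.py
```

```text
3.1 [-0.1347  0.3847  1.7165 -0.      1.0411  0.2143] [0.5111 0.0427 0.3994] [ 0.8191  0.5736 -0.0003 -0.0003] [-0.5074  0.7911 -0.1162] 0.08704791204838264
```

Request:
drive_tool([
  [[0,1,-0.3,0,0,0.3],[0,1,-0.3,0,0,0.3],[0,1,-0.3,0,0,0.3],[0,1,-0.3,0,0,0.3],[0,1,-0.3,0,0,0.3],[0,1,-0.3,0,0,0.3],[0,1,-0.3,0,0,0.3],[0,0,0,0,0,0.3]],
])

```text
time: 4.1
position: [0.5107, 0.2181, 0.3463]
tool_rot: [0.74, 0.673, -0.001, -0.001]
ft_force: [0.6, -0.8, -0.6]
grip_width: 0.0867
```

```bash
python3 log.py; python3 - <<'E'
from h import *
import cv2
o=robot.get_obs();im=camera('wrist'); cv2.imwrite('pics/w1.png',im[:,:,::-1]); print(o['position'],o['tool_rot'])
E
```

```text
4.1 [0.2023 0.5117 1.6666 0.0001 0.9652 0.2971] [0.5107 0.2181 0.3463] [ 0.7398  0.6728 -0.0008 -0.0005] [ 0.5752 -0.7728 -0.622 ] 0.08674940416129963
[0.5107 0.2181 0.3463] [ 0.7398  0.6728 -0.0008 -0.0005]
```

View pics/w1.png

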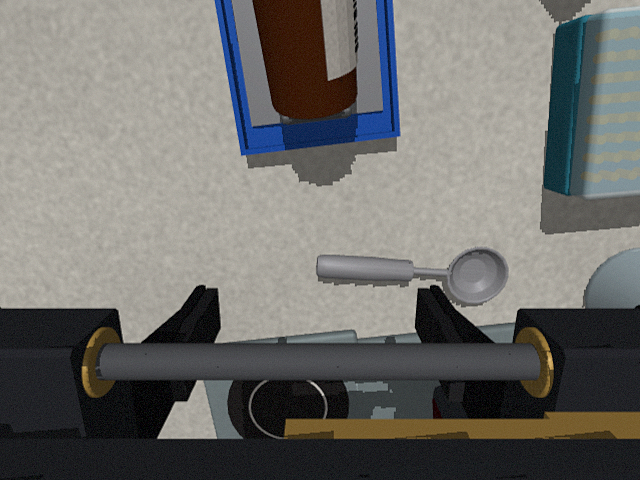

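```bash
cat > ov.py <<'E'
from h import *
import cv2
def pose(foot,az,el=25):
    a,e=np.radians([az,el]); z=np.array([np.cos(a)*np.cos(e),np.sin(a)*np.cos(e),np.sin(e)])
    up=np.array([-np.cos(a)*np.sin(e),-np.sin(a)*np.sin(e),np.cos(e)]); x=-up
    if el>89: x=np.array([np.cos(a),np.sin(a),0]); 
    y=np.cross(z,x); return np.array(foot),np.c_[x,y,z]
def draw(name,im,P,out):
    f,R=P; t=np.linspace(0,2*np.pi,60)
    im=im[:,:,::-1].copy()
    for h,r in [(0,.028),(.1,.028),(.122,.019),(.15,.019)]:
        c=f+(R@np.c_[r*np.cos(t),r*np.sin(t),h+0*t].T).T
        cv2.polylines(im,[np.round(proj(name,c)).astype(int)],True,(0,255,0),1)
    cv2.imwrite(out,im)
E
python3 - <<'E'
from ov import *
print('wrist tray corners',bp('wrist',[[242,153],[399,135]],.016))
im=cv2.imread('pics/w1.png')[:,:,::-1]
P=pose([.5144,.3076,.046],91.8); draw('wrist',im,P,'pics/w1o.png')
im=cv2.imread('pics/top0.png')[:,:,::-1]; draw('top',im,P,'pics/x.png')
cv2.imwrite('pics/t0o.png',cv2.resize(cv2.imread('pics/x.png')[230:320,120:230],None,fx=5,fy=5,interpolation=cv2.INTER_NEAREST))
# kinematic fit
import json
from scipy.optimize import least_squares
D=[json.loads(l) for l in open('log.jsonl')]+[[[-1.2825,.5284,1.4338,0,1.1814,-.1785],[.2812,-.5578,.4039],0]]
def fk(q,p):
    d1,a1,L2,L4,a3,d=p; s=q[1]+q[2]
    r=a1+L2*np.sin(q[1])+L4*np.sin(s)+a3*np.cos(s); z=d1+L2*np.cos(q[1])+L4*np.cos(s)-a3*np.sin(s)
    c,n=np.cos(q[0]),np.sin(q[0]); return np.array([r*c-d*n,r*n+d*c,z])
s=least_squares(lambda p:np.concatenate([fk(d[0],p)-d[1] for d in D]),[0,0,.4,.4,0,.1]); print(s.x,s.cost,s.jac.shape)
E
```

```text
wrist tray corners [[0.4587 0.2756 0.016 ]
 [0.5771 0.2776 0.016 ]]
[0.1521 0.0002 0.5868 0.3919 0.1141 0.111 ] 1.815254004448876e-09 (12, 6)
```

View pics/w1o.png

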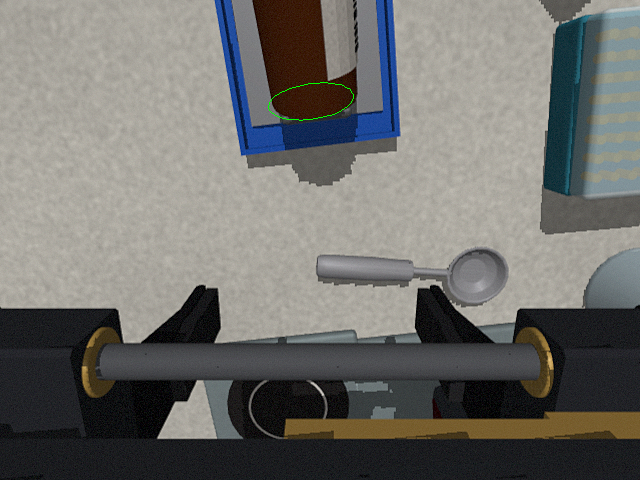

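View pics/t0o.png

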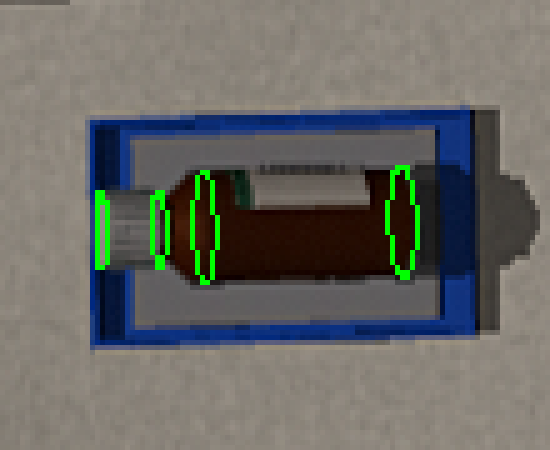

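Request:
drive_tool([
  [[0.02,0.95,-0.2,0,0,0.2],[0.02,0.95,-0.2,0,0,0.2],[0.02,0.95,-0.2,0,0,0.2],[0.02,0.95,-0.2,0,0,0.2],[0.02,0.95,-0.2,0,0,0.2],[0.0,0.97,-0.2,0,0,0.2],[0,0,0,0,0,0],[0,0,0,0,0,0]],
])

```text
time: 5.15
position: [0.5137, 0.3597, 0.3171]
tool_rot: [0.697, 0.717, -0.0, 0.0]
ft_force: [0.9, 0.0, -0.5]
grip_width: 0.0872
```

```bash
python3 log.py; python3 - <<'E'
from ov import *
o=robot.get_obs();im=camera('wrist'); print(o['position'],o['tool_rot'])
P=pose([.5144,.3080,.046],91.8); draw('wrist',im,P,'pics/w2o.png')
from scipy.spatial.transform import Rotation as R
print(R.from_quat(o['tool_rot']).as_matrix())
E
```

```text
5.15 [ 0.4331  0.6351  1.5048 -0.0006  1.0025  0.406 ] [0.5137 0.3597 0.3171] [ 0.6974  0.7167 -0.0004  0.0001] [ 0.9479  0.0022 -0.5422] 0.08720682827610618
[0.5137 0.3597 0.3171] [ 0.6974  0.7167 -0.0004  0.0001]
[[-0.0273  0.9996 -0.0005]
 [ 0.9996  0.0273 -0.0007]
 [-0.0007 -0.0005 -1.    ]]
```

View pics/w2o.png

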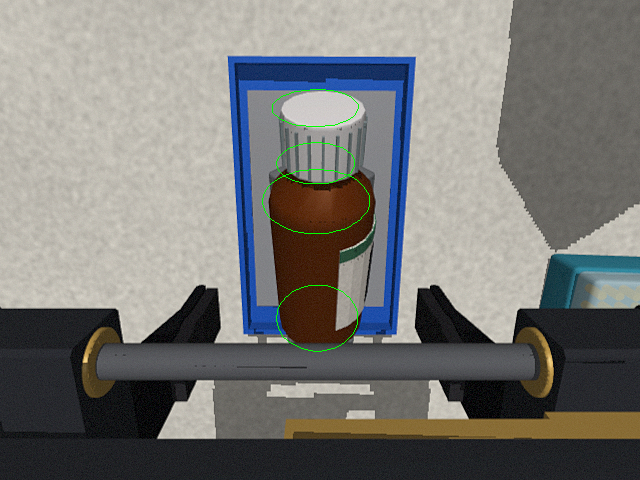

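Request:
drive_tool([
  [[0.03,0.02,-0.7,0,0,0],[0.03,0.02,-0.8,0,0,0],[0.02,0,-0.7,0,0,0],[0,0,-0.5,0,0,0],[0,0,-0.45,0,0,0],[0,0,0,0,0,0]],
])

```text
time: 5.95
position: [0.5155, 0.3607, 0.2375]
tool_rot: [0.698, 0.717, -0.001, -0.0]
ft_force: [-0.1, -0.8, 0.2]
grip_width: 0.0869
```

Request:
drive_tool([
  [[0,0,0,0,0,0],[0,0,0,0,0,0],[0,0,0,0,0,0],[0,0,0,0,0,0],[0,0,0,0,0,0],[0,0,0,0,0,0]],
], grip=1, force=25)

```text
time: 6.7
position: [0.5157, 0.361, 0.2388]
tool_rot: [0.697, 0.717, 0.0, -0.0]
ft_force: [-0.9, 1.6, 3.5]
grip_width: 0.0551
```

```bash
python3 log.py; python3 - <<'E'
from ov import *
o=robot.get_obs();im=camera('wrist'); print(o['position'],o['tool_rot'])
P=pose([.5156,.3085,.046],91.3); draw('wrist',im,P,'pics/w3o.png')
E
```

```text
6.7 [0.4334 0.747  1.5413 0.0002 0.8532 0.4063] [0.5157 0.361  0.2388] [ 0.6975  0.7166  0.     -0.0001] [-0.8967  1.5507  3.5103] 0.055109024252473146
[0.5157 0.361  0.2388] [ 0.6975  0.7166  0.     -0.0001]
```

View pics/w3o.png

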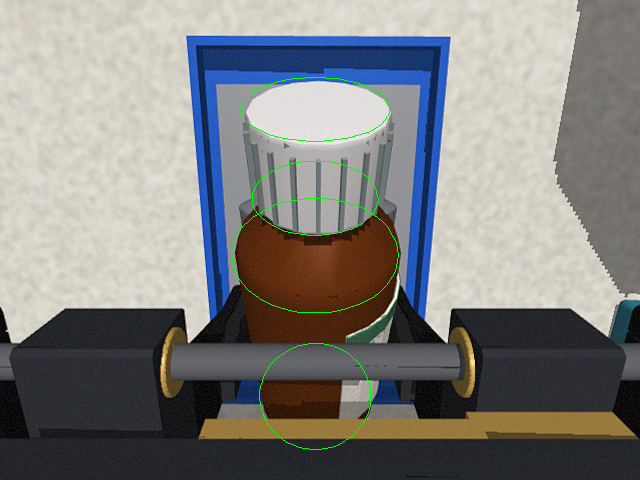

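Request:
drive_tool([
  [[0,0,0.3,0,0,0],[0,0,0.5,0,0,0],[0,0,0.8,0,0,0],[0,0,0.9,0,0,0],[0,-0.4,0.8,0,0,0],[-0.1,-0.8,0.5,0.3,0.01,0],[-0.1,-0.9,0.2,0.6,0.02,0],[-0.1,-0.9,0,0.6,0.02,0]],
])

```text
time: 7.75
position: [0.5081, 0.2847, 0.3397]
tool_rot: [0.695, 0.715, 0.056, -0.057]
ft_force: [0.1, -0.7, -4.1]
grip_width: 0.0552
```

```bash
python3 log.py
```

```text
7.75 [0.286  0.5442 1.6285 0.1909 0.9362 0.1475] [0.5081 0.2847 0.3397] [ 0.6951  0.7145  0.0555 -0.0567] [ 0.0641 -0.6538 -4.0782] 0.05521463940801613
```

Request:
drive_tool([
  [[-0.1,-0.9,0,0.6,0.02,0],[-0.1,-0.9,0,0.6,0.02,0],[-0.1,-0.9,0,0.6,0.02,0],[-0.1,-0.9,0,0.6,0.02,0],[-0.1,-0.9,0,0.6,0.02,0],[-0.1,-0.9,0,0.6,0.02,0],[-0.1,-0.9,0,0.6,0.02,0],[-0.1,-0.9,0,0.6,0.02,0]],
])

```text
time: 8.75
position: [0.488, 0.1045, 0.3391]
tool_rot: [0.659, 0.678, 0.225, -0.233]
ft_force: [0.6, -0.5, -3.0]
grip_width: 0.0551
```

```bash
python3 log.py
```

```text
8.75 [-0.1689  0.4934  1.8523  0.7465  1.0864 -0.655 ] [0.488  0.1045 0.3391] [ 0.6595  0.6783  0.2252 -0.233 ] [ 0.6406 -0.5394 -2.9834] 0.05506318554344236
```

Request:
drive_tool([
  [[-0.1,-0.9,0,0.6,0.02,0],[-0.1,-0.9,0,0.6,0.02,0],[-0.1,-0.9,0,0.6,0.02,0],[-0.1,-0.9,-0.2,0.6,0.02,0],[-0.1,-0.9,-0.4,0.6,0.02,0],[-0.1,-0.9,-0.6,0.6,0.02,0],[-0.1,-0.9,-0.8,0.6,0.02,0],[-0.1,-0.9,-0.8,0.3,0.01,0]],
])

```text
time: 9.75
position: [0.4685, -0.0759, 0.2683]
tool_rot: [0.589, 0.606, 0.371, -0.385]
ft_force: [-0.1, -0.3, -2.8]
grip_width: 0.055
```

Request:
drive_tool([
  [[-0.1,-0.7,-0.8,0,0,0],[0,-0.4,-0.8,0,0,0],[0,-0.2,-0.8,0,0,0],[0,0,-0.6,0,0,0],[0,0,0,0,0,0],[0,0,0,0,0,0]],
])

```text
time: 10.5
position: [0.4659, -0.1065, 0.194]
tool_rot: [0.589, 0.605, 0.372, -0.386]
ft_force: [0.3, 0.3, -2.8]
grip_width: 0.0551
```

```bash
python3 log.py; python3 - <<'E'
from ov import *
for n in ['top','scene','wrist']:
    im=camera(n); cv2.imwrite(f'pics/{n}4.png',im[:,:,::-1])
a=cv2.imread('pics/top4.png'); b=cv2.imread('pics/scene4.png')
cv2.imwrite('pics/c4.png',np.hstack([cv2.resize(a[190:340,230:380],(600,600)[::1],interpolation=cv2.INTER_CUBIC)[:, :400],cv2.resize(b[150:300,260:360],(400,600),interpolation=cv2.INTER_CUBIC)]))
E
```

```text
10.5 [-0.6506  0.8755  1.8495  0.7899  1.4124 -1.242 ] [ 0.4659 -0.1065  0.194 ] [ 0.5886  0.6052  0.3715 -0.3863] [ 0.3002  0.3396 -2.7698] 0.055125883643805655
```

View pics/scene4.png

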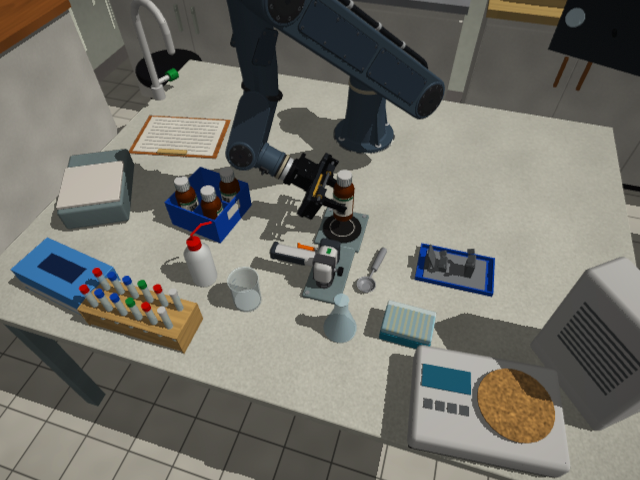

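View pics/wrist4.png

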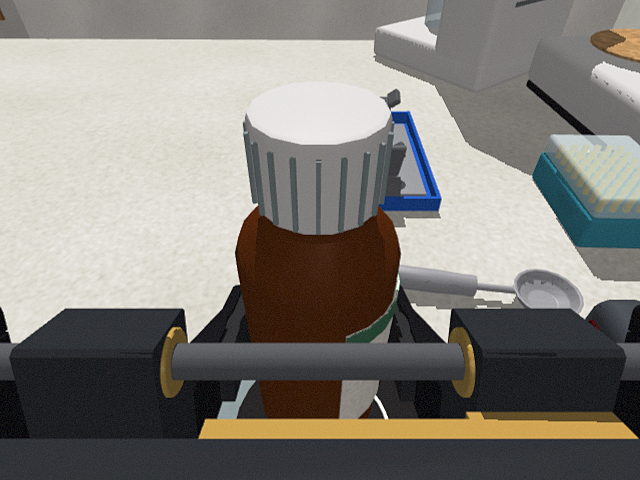

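```bash
python3 - <<'E'
from ov import *
from scipy.spatial.transform import Rotation as R
o=robot.get_obs(); M=R.from_quat(o['tool_rot']).as_matrix(); print(M)
R0=R.from_quat([.6975,.7166,0,0]).as_matrix(); p0=np.array([.5157,.361,.2388])
f,B=pose([.5156,.3085,.046],91.4)
Bn=M@R0.T@B; fn=o['position']+M@R0.T@(f-p0); print(fn,Bn)
for n,c in [('top',(190,340,230,380)),('scene',(150,270,280,400))]:
    im=cv2.imread(f'pics/{n}4.png')[:,:,::-1]
    draw(n,im,(fn,Bn),'pics/x.png')
    x=cv2.imread('pics/x.png')[c[0]:c[1],c[2]:c[3]]; cv2.imwrite(f'pics/{n}4o.png',cv2.resize(x,(600,600),interpolation=cv2.INTER_CUBIC))
E
```

```text
[[-0.0089  0.9995 -0.0302]
 [ 0.4258  0.0311  0.9043]
 [ 0.9048 -0.0048 -0.4259]]
[0.459  0.0455 0.0645] [[-0.0301 -0.9995  0.007 ]
 [ 0.9995 -0.0301  0.0038]
 [-0.0036  0.0071  1.    ]]
```

View pics/top4o.png

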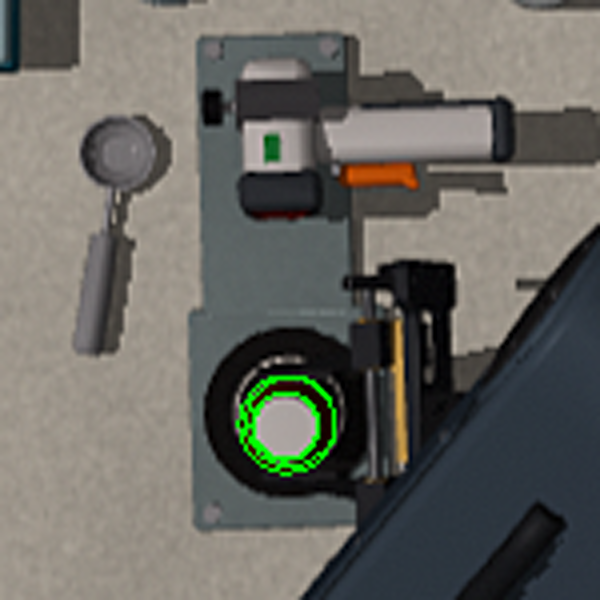

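View pics/scene4o.png

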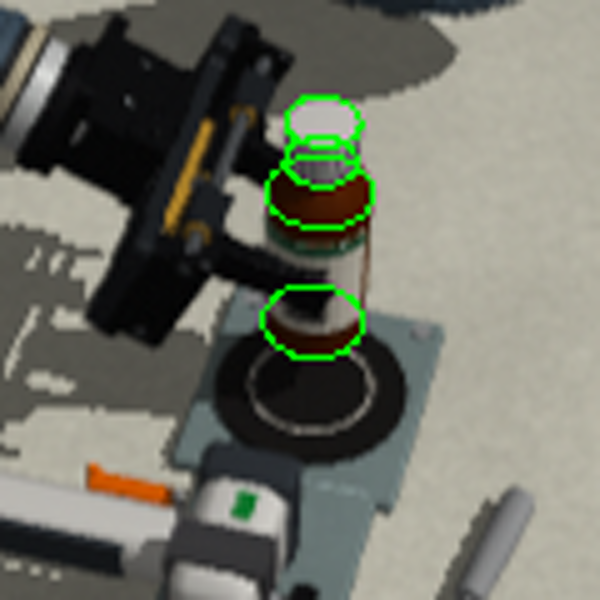

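Request:
drive_tool([
  [[0.1,-0.03,-0.3,0,0,0],[0.1,0,-0.4,0,0,0],[0,0,-0.4,0,0,0],[0,0,-0.3,0,0,0],[0,0,-0.2,0,0,0],[0,0,0,0,0,0],[0,0,0,0,0,0]],
])

```text
time: 11.52
position: [0.4708, -0.1073, 0.1536]
tool_rot: [0.589, 0.605, 0.372, -0.387]
ft_force: [-0.2, -0.8, -2.9]
grip_width: 0.0551
```

Request:
drive_tool([
  [[0,0,-0.06,0,0,0],[0,0,-0.06,0,0,0],[0,0,0,0,0,0]],
])

```text
time: 11.9
position: [0.4708, -0.1074, 0.1505]
tool_rot: [0.589, 0.605, 0.371, -0.386]
ft_force: [0.0, 0.3, -2.5]
grip_width: 0.0551
```

Request:
drive_tool([
  [[0,0,-0.05,0,0,0],[0,0,-0.05,0,0,0],[0,0,0,0,0,0]],
])

```text
time: 12.28
position: [0.4708, -0.1074, 0.1479]
tool_rot: [0.589, 0.605, 0.371, -0.387]
ft_force: [0.0, -0.2, -3.5]
grip_width: 0.055
```

Request:
drive_tool([
  [[0,0,-0.05,0,0,0],[0,0,0,0,0,0]],
])

```text
time: 12.52
position: [0.4707, -0.1073, 0.1471]
tool_rot: [0.588, 0.605, 0.372, -0.387]
ft_force: [-1.0, -0.8, 0.3]
grip_width: 0.0552
```

Request:
drive_tool([
  [[0,0,-0.05,0,0,0],[0,0,0,0,0,0]],
])

```text
time: 12.78
position: [0.4706, -0.1073, 0.1466]
tool_rot: [0.588, 0.604, 0.373, -0.388]
ft_force: [-0.5, -1.8, 6.9]
grip_width: 0.0551
```

Request:
drive_tool([
  [[0,0,0,0,0,0],[0,0,0,0,0,0],[0,0,0,0,0,0],[0,0,0,0,0,0],[0,0,0,0,0,0]],
], grip=0)

```text
time: 13.4
position: [0.4708, -0.1073, 0.1454]
tool_rot: [0.589, 0.605, 0.371, -0.387]
ft_force: [0.7, -0.4, -0.4]
grip_width: 0.086
```

Request:
drive_tool([
  [[0,-0.4,0.2,0,0,0],[0,-0.8,0.4,0,0,0],[0,-0.9,0.4,0,0,0],[0,-0.9,0.5,0,0,0],[0,-0.9,0.7,0,0,0],[0,-0.3,1,0,0,0],[0,0,1,0,0,0],[0,0,1,0,0,0]],
])

```text
time: 14.4
position: [0.4704, -0.2141, 0.2771]
tool_rot: [0.589, 0.605, 0.372, -0.386]
ft_force: [0.4, -0.6, -0.4]
grip_width: 0.087
```

```bash
python3 log.py; python3 - <<'E'
from ov import *
for n in ['top','scene']:
    im=camera(n); cv2.imwrite(f'pics/{n}5.png',im[:,:,::-1])
f,B=[.4635,.0442,.018],pose([0,0,0],91.8,90)[1]
for n,c in [('top',(190,340,230,380)),('scene',(150,270,280,400))]:
    im=cv2.imread(f'pics/{n}5.png')[:,:,::-1]
    draw(n,im,(f,B),'pics/x.png')
    x=cv2.imread('pics/x.png')[c[0]:c[1],c[2]:c[3]]; cv2.imwrite(f'pics/{n}5o.png',cv2.resize(x,(400,400),interpolation=cv2.INTER_CUBIC))
cv2.imwrite('pics/5o.png',np.hstack([cv2.imread('pics/top5o.png'),cv2.imread('pics/scene5o.png')]))
E
```

```text
14.4 [-0.7961  0.7515  1.6965  0.6624  1.6688 -1.1153] [ 0.4704 -0.2141  0.2771] [ 0.5895  0.6048  0.3715 -0.3856] [ 0.4494 -0.5622 -0.3925] 0.08699692556030769
```

View pics/5o.png

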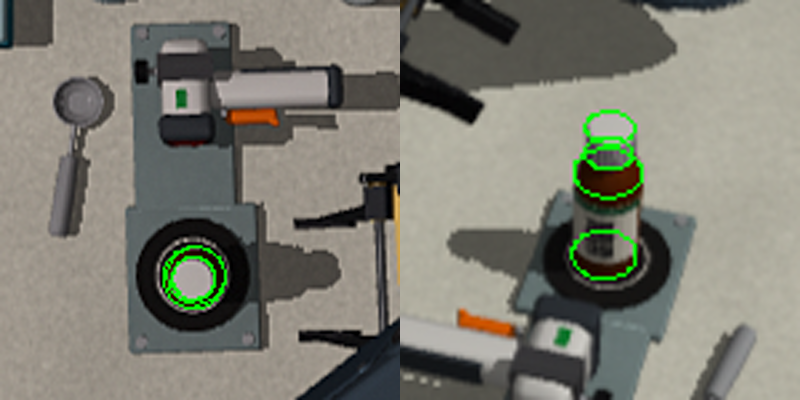

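```bash
python3 - <<'E'
from h import *
a=lambda L:np.array(L)/4+[230,190]
print(bp('top',a([[350,108],[480,100],[350,166],[480,160]]),.080))
print(bp('top',a([[410,188],[395,188]]),.083))
d=np.array([.4635,.0442]);t=np.radians(91.9);sx=np.array([np.cos(t),np.sin(t)]);sy=np.array([-sx[1],sx[0]])
print(d-.075*sx-.1725*sy, d-.075*sx-.193*sy, d-.075*sx-.142*sy)
import cv2
x=cv2.imread('pics/top5.png')[195:260,280:380]; cv2.imwrite('pics/trig.png',cv2.resize(x,None,fx=8,fy=8,interpolation=cv2.INTER_CUBIC))
E
```

```text
[[ 0.655   0.0056  0.08  ]
 [ 0.6595 -0.0764  0.08  ]
 [ 0.6183  0.0059  0.08  ]
 [ 0.6216 -0.076   0.08  ]]
[[ 0.6039 -0.0316  0.083 ]
 [ 0.604  -0.0222  0.083 ]]
[ 0.6384 -0.025 ] [ 0.6589 -0.0244] [ 0.6079 -0.0261]
```

View pics/trig.png

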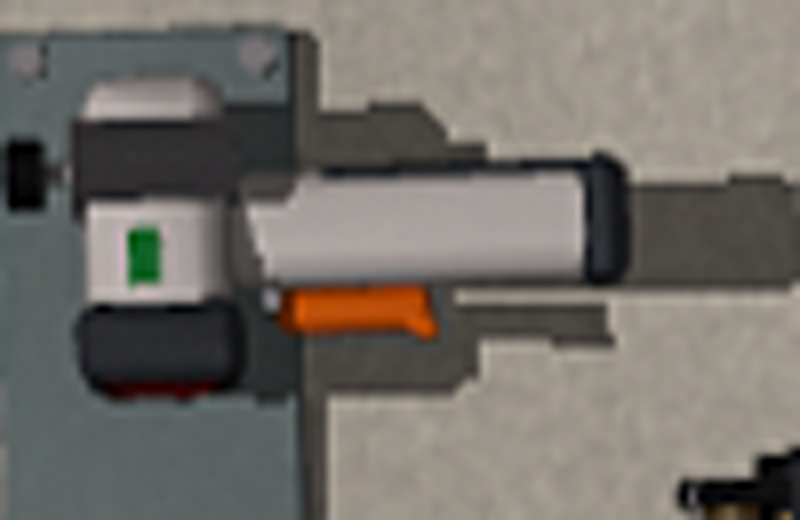

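Request:
drive_tool([
  [[0.3,0,0.2,-0.4,-0.01,0],[0.5,0.2,0.2,-0.7,-0.02,0],[0.5,0.3,0.2,-0.7,-0.02,0],[0.5,0.3,0.2,-0.7,-0.02,0],[0.5,0.3,0.2,-0.7,-0.02,0],[0.5,0.3,0.2,-0.7,-0.02,0],[0.5,0.4,0.2,-0.7,-0.02,0],[0.5,0.5,0.2,-0.7,-0.02,0]],
])

```text
time: 15.5
position: [0.5665, -0.1549, 0.315]
tool_rot: [0.67, 0.687, 0.195, -0.205]
ft_force: [0.8, 0.5, -0.1]
grip_width: 0.0869
```

```bash
python3 log.py
```

```text
15.5 [-0.5543  0.646   1.5636  0.485   1.3094 -0.7971] [ 0.5665 -0.1549  0.315 ] [ 0.6699  0.6865  0.195  -0.2046] [ 0.7834  0.4689 -0.0816] 0.08694059221207066
```

Request:
drive_tool([
  [[0.37,0.65,0,-0.7,-0.02,0],[0.37,0.65,0,-0.7,-0.02,0],[0.37,0.65,0,-0.7,-0.02,0],[0.37,0.65,0,-0.7,-0.02,0],[0.37,0.65,0,-0.7,-0.02,0],[0.37,0.65,0,-0.7,-0.02,0],[0.37,0.65,0,-0.7,-0.02,0],[0.37,0.65,0,-0.63,-0.02,0]],
])

```text
time: 16.5
position: [0.6403, -0.0242, 0.3148]
tool_rot: [0.699, 0.716, -0.003, 0.0]
ft_force: [0.5, 0.6, -0.2]
grip_width: 0.0875
```

Request:
drive_tool([
  [[0,0,0,0,0,0],[0,0,0,0,0,0]],
])

```text
time: 16.75
position: [0.6396, -0.0252, 0.315]
tool_rot: [0.699, 0.716, -0.003, -0.001]
ft_force: [-0.3, -0.2, -0.4]
grip_width: 0.0869
```

```bash
python3 log.py; python3 - <<'E'
from ov import *
from scipy.spatial.transform import Rotation as R
o=robot.get_obs(); im=camera('wrist')[:,:,::-1].copy(); print(R.from_quat(o['tool_rot']).as_matrix())
d=np.array([.4635,.0442]);t=np.radians(91.9);sx=np.array([np.cos(t),np.sin(t)]);sy=np.array([-sx[1],sx[0]])
def s(x,y,z): return [*(d+x*sx+y*sy),z]
for poly in [[s(-.036,-.142,.083),s(-.086,-.142,.083)],[s(-.02,-.193,.08),s(-.148,-.193,.08)],[s(-.02,-.157,.08),s(-.148,-.157,.08)]]:
    cv2.polylines(im,[np.round(proj('wrist',poly)).astype(int)],False,(0,255,0),1)
cv2.imwrite('pics/w6.png',im)
E
```

```text
16.75 [-0.213   0.6537  1.4699 -0.0041  1.0226 -0.2349] [ 0.6396 -0.0252  0.315 ] [ 0.6986  0.7155 -0.0027 -0.001 ] [-0.2731 -0.1815 -0.4439] 0.08689230336391897
[[-0.024   0.9997 -0.0052]
 [ 0.9997  0.024  -0.0024]
 [-0.0023 -0.0052 -1.    ]]
```

View pics/w6.png

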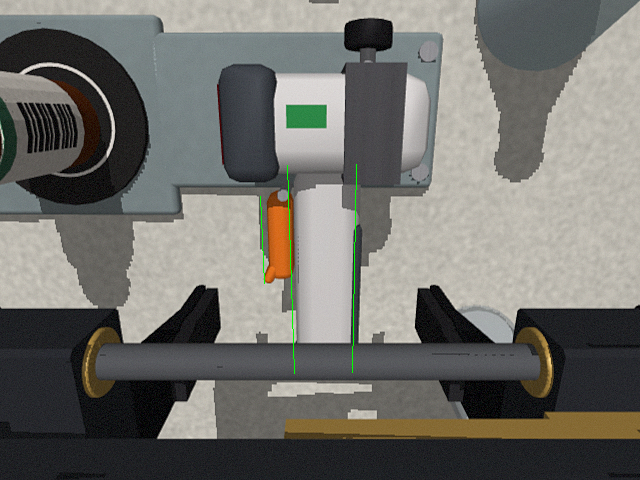

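Request:
drive_tool([
  [[0.08,0,-0.6,0,0,0],[0,0,-0.7,0,0,0],[0,0,-0.7,0,0,0],[0,0,-0.6,0,0,0],[0,0,-0.4,0,0,0],[0,0,-0.12,0,0,0],[0,0,0,0,0,0]],
])

```text
time: 17.68
position: [0.6419, -0.0248, 0.2375]
tool_rot: [0.699, 0.716, -0.002, -0.0]
ft_force: [-1.0, 0.3, 0.5]
grip_width: 0.0869
```

Request:
drive_tool([
  [[0,0,0,0,0,0],[0,0,0,0,0,0],[0,0,0,0,0,0],[0,0,0,0,0,0],[0,0,0,0,0,0],[0,0,0,0,0,0],[0,0,0,0,0,0],[0,0,0,0,0,0]],
], grip=1, force=25)

```text
time: 18.68
position: [0.6417, -0.0252, 0.2373]
tool_rot: [0.698, 0.716, -0.003, -0.0]
ft_force: [-1.1, -5.0, -0.5]
grip_width: 0.0412
```

Request:
drive_tool([
  [[0,0,0,0,0,0],[0,0,0,0,0,0],[0,0,0,0,0,0]],
])

```text
time: 19.05
position: [0.6416, -0.0253, 0.2373]
tool_rot: [0.698, 0.716, -0.003, -0.0]
ft_force: [-2.3, -5.0, -2.3]
grip_width: 0.0411
```

Request:
drive_tool([
  [[0,0,0,0,0,0],[0,0,0,0,0,0],[0,0,0,0,0,0],[0,0,0,0,0,0],[0,0,0,0,0,0],[0,0,0,0,0,0]],
], grip=0)

```text
time: 19.8
position: [0.6421, -0.0246, 0.2376]
tool_rot: [0.699, 0.716, -0.002, -0.0]
ft_force: [0.6, 0.0, 0.2]
grip_width: 0.0858
```

Request:
drive_tool([
  [[0,0,0.5,0,0,0],[0,0,0.8,0,0,0],[0,0,0.9,0,0,0],[0,0,0.9,0,0,0],[0,0,0.9,0,0,0],[0,0,0.9,0,0,0],[0,0,0.5,0,0,0],[0,0,0,0,0,0]],
])

```text
time: 20.8
position: [0.642, -0.0249, 0.3744]
tool_rot: [0.699, 0.716, -0.002, 0.001]
ft_force: [0.6, 0.5, 0.4]
grip_width: 0.0869
```

```bash
python3 log.py; python3 - <<'E'
from ov import *
for n in ['top','wrist']:
    im=camera(n); cv2.imwrite(f'pics/{n}7.png',im[:,:,::-1])
x=cv2.imread('pics/top7.png'); cv2.imwrite('pics/top7c.png',cv2.resize(x[190:340,230:380],(600,600),interpolation=cv2.INTER_CUBIC))
E
```

```text
20.8 [-0.2116  0.5844  1.4164 -0.0042  1.1407 -0.234 ] [ 0.642  -0.0249  0.3744] [ 0.6985  0.7156 -0.0016  0.0011] [0.5604 0.5075 0.4209] 0.08689593202988134
```

View pics/wrist7.png

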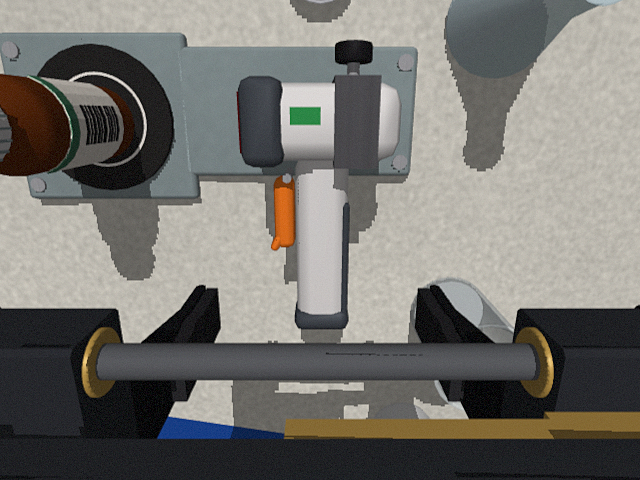

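View pics/top7c.png

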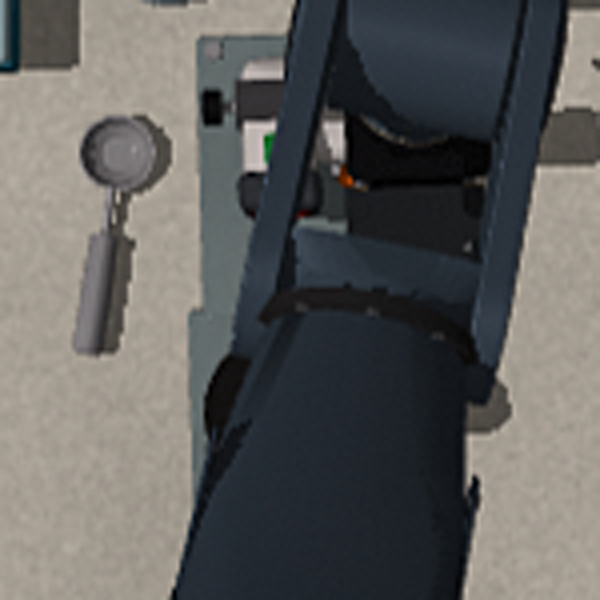

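```bash
python3 - <<'E'
from ov import *
im=cv2.imread('pics/top5.png')
x=im[270:320,280:330]; 
g=(x.min(2)>110).astype(np.uint8); n,l,s,c=cv2.connectedComponentsWithStats(g)
for k in range(1,n):
    if s[k,4]>20: print(s[k],c[k]+[280,270],bp('top',c[k]+[280,270],.168))
im=cv2.imread('pics/scene5.png'); x=im[170:240,320:370]
g=(x.min(2)>110).astype(np.uint8); n,l,s,c=cv2.connectedComponentsWithStats(g)
for k in range(1,n):
    if s[k,4]>20: print(s[k],c[k]+[320,170],bp('scene',c[k]+[320,170],.168))
E
```

```text
[ 14  17  16  16 195] [301.2974 294.5897] [[0.4624 0.0459 0.168 ]]
[   0    0   50   70 1792] [347.5636 192.3354] [[0.4762 0.0614 0.168 ]]
[24 43  7 15 78] [347.141  220.2692] [[0.5726 0.086  0.168 ]]
```

Request:
drive_tool([
  [[-0.5,0.2,0.2,0,0,0],[-0.9,0.35,0.2,0,0,0],[-0.95,0.4,0,0,0,0],[-0.95,0.4,0,0,0,0],[-0.95,0.4,0,0,0,0],[-0.95,0.4,0,0,0,0],[-0.95,0.35,0,0,0,0],[-0.6,0.2,0,0,0,0]],
])

```text
time: 21.9
position: [0.471, 0.0434, 0.3821]
tool_rot: [0.698, 0.716, -0.003, -0.001]
ft_force: [-0.3, -0.1, 0.2]
grip_width: 0.0869
```

Request:
drive_tool([
  [[-0.3,0.08,0,0,0,0],[0,0,0,0,0,0]],
])

```text
time: 22.15
position: [0.4655, 0.0446, 0.3826]
tool_rot: [0.699, 0.716, -0.002, -0.0]
ft_force: [0.0, -0.5, 0.3]
grip_width: 0.0872
```

```bash
python3 log.py; python3 - <<'E'
from ov import *
im=camera('wrist'); draw('wrist',im,(np.array([.4640,.0445,.018]),pose([0,0,0],91.8,90)[1]),'pics/w8.png')
E
```

```text
22.15 [-0.143   0.3512  1.8397 -0.0046  0.9539 -0.1646] [0.4655 0.0446 0.3826] [ 0.6985  0.7156 -0.0025 -0.0002] [ 0.0185 -0.4533  0.2818] 0.08724701426378227
```

View pics/w8.png

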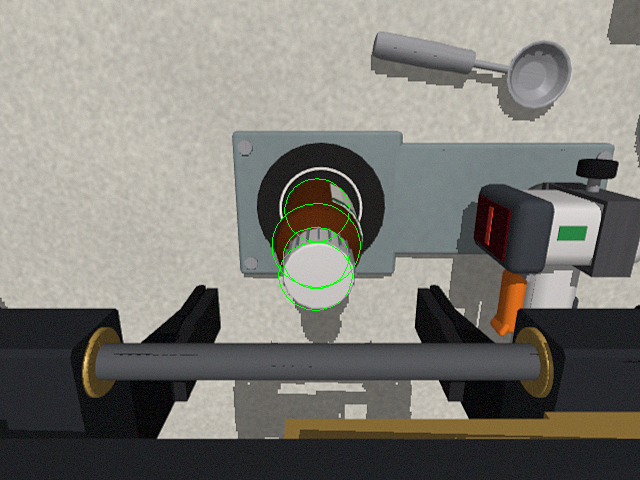

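Request:
drive_tool([
  [[0,0,-0.5,0,0,0],[0,0,-0.7,0,0,0],[0,0,-0.7,0,0,0],[0,0,-0.4,0,0,0],[0,0,-0.12,0,0,0],[0,0,0,0,0,0]],
])

```text
time: 22.95
position: [0.4658, 0.0446, 0.3219]
tool_rot: [0.699, 0.716, -0.003, -0.0]
ft_force: [-0.3, -0.6, -0.3]
grip_width: 0.0873
```

Request:
drive_tool([
  [[0,0,0,0,0,0],[0,0,0,0,0,0],[0,0,0,0,0,0],[0,0,0,0,0,0],[0,0,0,0,0,0],[0,0,0,0,0,0],[0,0,0,0,0,0]],
], grip=1, force=30)

```text
time: 23.82
position: [0.4657, 0.0446, 0.322]
tool_rot: [0.699, 0.716, -0.002, -0.0]
ft_force: [0.8, 0.2, 0.3]
grip_width: 0.0372
```

Request:
drive_tool([
  [[0,0,0.2,0,0,0],[0,0,0.6,0,0,0],[0,0,0.8,0,0,0],[0,0,0.9,0,0,0],[0,0,0.9,0,0,0],[0,0,0.9,0,0,0],[0,-0.3,0.6,0,0,0],[0,-0.6,0.3,0,0,0]],
])

```text
time: 24.82
position: [0.4651, 0.0221, 0.4525]
tool_rot: [0.698, 0.716, -0.003, -0.0]
ft_force: [-0.1, -1.1, -4.7]
grip_width: 0.0372
```

Request:
drive_tool([
  [[0,-0.8,0.4,0,0,0],[0,-0.9,0.4,0,0,0],[0,-1,0.4,0,0,0],[0,-1,0.4,0,0,0],[0,-1,0.4,0,0,0],[0,-1,0.3,0,0,0],[0,-1,0,0,0,0],[0,-1,0,0,0,0]],
])

```text
time: 25.82
position: [0.4649, -0.1717, 0.5087]
tool_rot: [0.699, 0.715, -0.003, -0.001]
ft_force: [0.3, -0.1, -3.6]
grip_width: 0.0374
```

Request:
drive_tool([
  [[0,-1,0,0,0,0],[0,-1,0,0,0,0],[0,-1,0,0,0,0],[0,-1,0,0,0,0],[0,-1,0,0,0,0],[0,-1,0,0,0,0],[0,-0.9,0,0,0,0],[0,-0.8,0,0,0,0]],
])

```text
time: 26.82
position: [0.4655, -0.3643, 0.5094]
tool_rot: [0.699, 0.716, -0.002, -0.0]
ft_force: [0.2, -0.3, -3.2]
grip_width: 0.0372
```

Request:
drive_tool([
  [[0,-0.5,0,0,0,0],[0,-0.15,0,0,0,0],[0,0,0,0,0,0]],
])

```text
time: 27.2
position: [0.4656, -0.3788, 0.5094]
tool_rot: [0.698, 0.716, -0.002, -0.001]
ft_force: [0.4, -0.2, -3.4]
grip_width: 0.0371
```

```bash
python3 log.py; python3 - <<'E'
from ov import *
for n in ['top','scene','wrist']:
    im=camera(n); cv2.imwrite(f'pics/{n}9.png',im[:,:,::-1])
def crop(n,c,s=5): 
    x=cv2.imread(f'pics/{n}9.png')[c[0]:c[1],c[2]:c[3]]; return cv2.resize(x,(400,400),interpolation=cv2.INTER_CUBIC)
cv2.imwrite('pics/9.png',np.hstack([crop('top',(220,340,400,520)),crop('scene',(140,250,150,260))]))
E
```

```text
27.2 [-0.8681  0.3947  1.3613 -0.0048  1.3865 -0.8915] [ 0.4656 -0.3788  0.5094] [ 0.6985  0.7156 -0.0023 -0.0007] [ 0.4087 -0.2055 -3.3949] 0.03712704632612122
```

View pics/9.png

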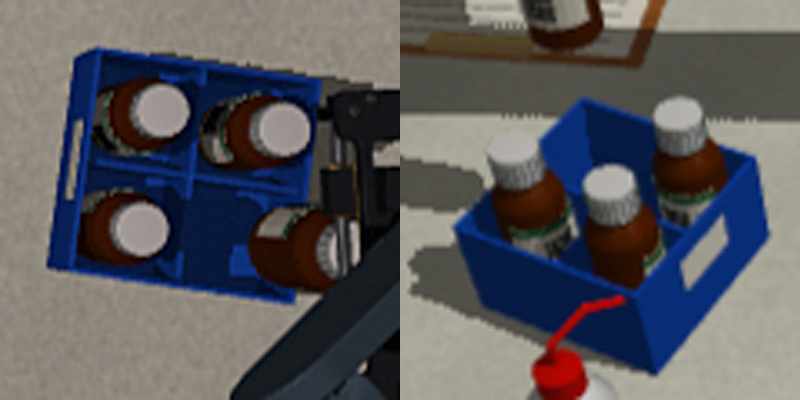

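View pics/wrist9.png

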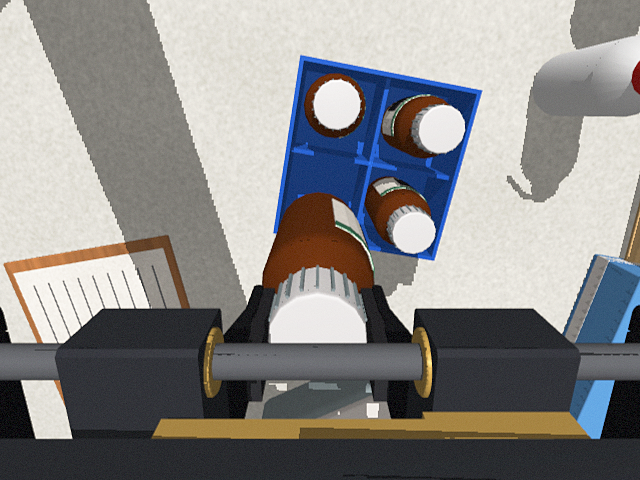

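```bash
python3 - <<'E'
from ov import *
P=bp('wrist',[[302,57],[481,91],[435,259]],.092); print(P)
c=(P[0]+P[2])/2; print('centre',c)
u=(P[0]-P[1]);v=(P[2]-P[1]); print(np.linalg.norm(u),np.linalg.norm(v),np.degrees(np.arctan2(u[1],u[0])),np.degrees(np.arctan2(v[1],v[0])))
th=np.radians((np.degrees(np.arctan2(u[1],u[0]))-90+np.degrees(np.arctan2(v[1],v[0])))/2)  # not used
for d in [171.4]:
    t=np.radians(d); x=np.array([np.cos(t),np.sin(t)]); y=np.array([-x[1],x[0]]); print(c[:2]+.0415*(x+y))
im=cv2.imread('pics/wrist9.png')[:,:,::-1]
draw('wrist',im,(np.array([.4655,-.379,.004]),np.eye(3)),'pics/w9o.png')
print(bp('wrist',[[337,103],[438,129],[411,230]],.154))
E
```

```text
[[ 0.4465 -0.249   0.092 ]
 [ 0.6119 -0.2737  0.092 ]
 [ 0.5879 -0.4391  0.092 ]]
centre [ 0.5172 -0.344   0.092 ]
0.167247129486281 0.16708880379168542 171.49500753681562 -98.24964324651629
[ 0.47   -0.3788]
[[ 0.4771 -0.289   0.154 ]
 [ 0.5586 -0.3067  0.154 ]
 [ 0.5449 -0.391   0.154 ]]
```

View pics/w9o.png

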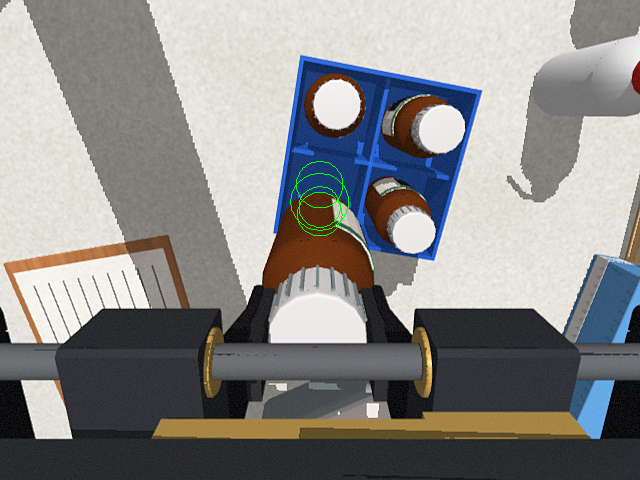

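Request:
drive_tool([
  [[0.1,0,-0.4,0,0,0],[0,0,-0.7,0,0,0],[0,0,-0.7,0,0,0],[0,0,-0.7,0,0,0],[0,0,-0.6,0,0,0],[0,0,-0.4,0,0,0],[0,0,-0.3,0,0,0],[0,0,0,0,0,0]],
])

```text
time: 28.35
position: [0.468, -0.379, 0.4141]
tool_rot: [0.699, 0.716, -0.002, -0.001]
ft_force: [-0.7, 0.9, -3.7]
grip_width: 0.0372
```

```bash
python3 - <<'E'
from ov import *
for n in ['scene','wrist']:
    im=camera(n); cv2.imwrite(f'pics/{n}10.png',im[:,:,::-1])
x=cv2.imread('pics/scene10.png')[110:230,150:270]
cv2.imwrite('pics/10.png',np.hstack([cv2.resize(x,(480,480),interpolation=cv2.INTER_CUBIC),cv2.imread('pics/wrist10.png')[:,150:470]]))
E
```

```text
(no output)
```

View pics/10.png

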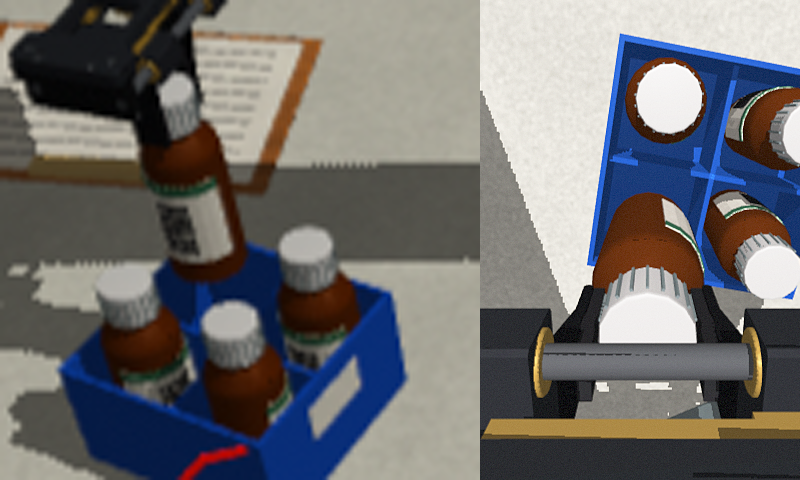

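Request:
drive_tool([
  [[0,0,-0.4,0,0,0],[0,0,-0.5,0,0,0],[0,0,-0.5,0,0,0],[0,0,-0.4,0,0,0],[0,0,0,0,0,0]],
])

```text
time: 29.08
position: [0.4678, -0.3788, 0.3681]
tool_rot: [0.699, 0.716, -0.002, -0.002]
ft_force: [0.8, 0.2, -3.7]
grip_width: 0.0374
```

Request:
drive_tool([
  [[0,0,-0.4,0,0,0],[0,0,-0.5,0,0,0],[0,0,-0.5,0,0,0],[0,0,-0.4,0,0,0],[0,0,-0.2,0,0,0],[0,0,0,0,0,0]],
])

```text
time: 29.82
position: [0.468, -0.3791, 0.319]
tool_rot: [0.699, 0.716, -0.002, -0.001]
ft_force: [-0.4, -0.1, -3.6]
grip_width: 0.0371
```

Request:
drive_tool([
  [[0,0,-0.06,0,0,0],[0,0,-0.06,0,0,0],[0,0,0,0,0,0]],
])

```text
time: 30.2
position: [0.468, -0.3791, 0.3166]
tool_rot: [0.699, 0.716, -0.003, -0.0]
ft_force: [-0.5, -0.2, -3.5]
grip_width: 0.0375
```

Request:
drive_tool([
  [[0,0,-0.08,0,0,0],[0,0,-0.08,0,0,0],[0,0,-0.06,0,0,0],[0,0,0,0,0,0]],
])

```text
time: 30.7
position: [0.468, -0.3791, 0.3108]
tool_rot: [0.699, 0.716, -0.003, -0.001]
ft_force: [0.9, -0.3, -3.2]
grip_width: 0.0374
```

Request:
drive_tool([
  [[0,0,-0.05,0,0,0],[0,0,-0.05,0,0,0],[0,0,0,0,0,0]],
])

```text
time: 31.08
position: [0.468, -0.3791, 0.3084]
tool_rot: [0.699, 0.716, -0.003, -0.001]
ft_force: [-1.1, 0.1, -3.4]
grip_width: 0.0374
```

Request:
drive_tool([
  [[0,0,-0.05,0,0,0],[0,0,0,0,0,0]],
])

```text
time: 31.32
position: [0.4681, -0.3791, 0.308]
tool_rot: [0.699, 0.716, -0.003, 0.0]
ft_force: [-1.0, 1.8, 2.9]
grip_width: 0.0373
```

Request:
drive_tool([
  [[0,0,-0.03,0,0,0],[0,0,0,0,0,0]],
])

```text
time: 31.58
position: [0.4682, -0.3792, 0.308]
tool_rot: [0.698, 0.716, -0.003, 0.0]
ft_force: [-1.8, 2.3, 7.3]
grip_width: 0.0373
```

Request:
drive_tool([
  [[0,0,0,0,0,0],[0,0,0,0,0,0],[0,0,0,0,0,0],[0,0,0,0,0,0]],
], grip=0.35)

```text
time: 32.08
position: [0.4681, -0.3792, 0.3063]
tool_rot: [0.699, 0.716, -0.003, -0.0]
ft_force: [0.5, 0.2, 0.5]
grip_width: 0.056
```

Request:
drive_tool([
  [[0,0,0.3,0,0,0],[0,0,0.6,0,0,0],[0,0,0.9,0,0,0],[0,0,0.9,0,0,0],[0,0,0.9,0,0,0],[0,0,0.9,0,0,0],[0,0,0.6,0,0,0],[0,0,0,0,0,0]],
])

```text
time: 33.08
position: [0.4682, -0.3792, 0.4358]
tool_rot: [0.699, 0.716, -0.003, 0.001]
ft_force: [-0.0, 0.3, -0.4]
grip_width: 0.0567
```

```bash
python3 log.py; python3 - <<'E'
from ov import *
for n in ['scene','wrist']:
    im=camera(n); cv2.imwrite(f'pics/{n}11.png',im[:,:,::-1])
x=cv2.imread('pics/scene11.png')[150:270,150:270]
cv2.imwrite('pics/11.png',np.hstack([cv2.resize(x,(480,480),interpolation=cv2.INTER_CUBIC),cv2.imread('pics/wrist11.png')[:,200:520]]))
E
```

```text
33.075 [-0.865   0.4633  1.4564 -0.0055  1.2186 -0.8873] [ 0.4682 -0.3792  0.4358] [ 0.6985  0.7156 -0.0027  0.0014] [-0.0453  0.3141 -0.3757] 0.056654514223682825
```

View pics/11.png

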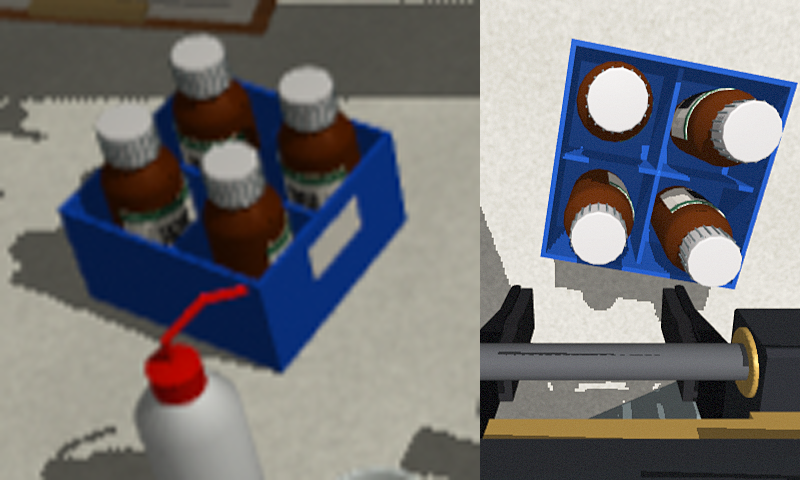

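View pics/scene11.png

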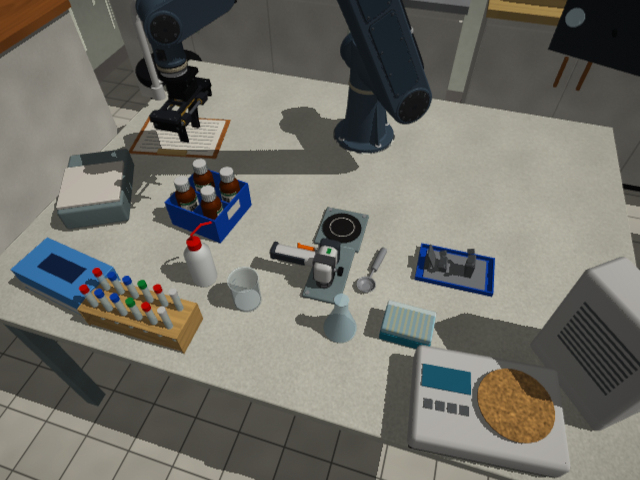

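All four bottles stand upright in the crate, the sample bottle is in the formerly free cell, and everything else is unmoved. The gripper is clear, so I'm handing in.

```bash
python3 -c "
from rig import robot
print(robot.hand_in())"
```

```text
the job is handed in; nothing more can be done
None
```

The job is done and handed in at about 33 s of the 64 s allowed. `hand_in` gave no verdict, so the checks below are my own.

- **Disc:** I took the bottle from the tray by its flanks, turned it upright and lowered it in 1 to 2 mm steps. The wrist force only rose to about 7 N at contact. After release the pictures showed it standing within a few millimetres of the disc's centre, with the bar code facing the window.
- **Scan:** I squeezed grip and trigger together until the fingers read 41 mm, which matches fully in, and held for more than 0.3 s. After letting go, the picture showed the trigger back out.
- **Crate:** I took the bottle by its cap from above and lowered it into the free cell the same way, again about 7 N at contact. The last pictures show all four bottles upright, the gripper about 130 mm above its release height and the other items apparently where they started.

**Disagreement:** the wrist and top cameras differed by 2 to 4 mm in x, so I aimed in between or followed the wrist camera. No check failed.

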